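# Tip a cover plate out of its nest and stack it on the sloping rack

## Task

Press down the end of the metal cover plate beside the notch in its nest, so that the plate rocks and stays with its other end up. Take it out by the raised end and lay it flat on top of the plate already on the sloping rack, square with the rack, its low end against the backstop; leave both plates there, released and at rest.

Things in the scene. Friction and masses are not known exactly. Their poses are not given: they have to be found in the camera images.
- cover_c (a point): Centre of the loose aluminium cover plate to be moved: 110 mm long (x), 54 mm wide (y), 20 mm thick (z), plain and flat, 0.2 to 0.4 kg. It starts level in the pocket of the nest, its top 2 mm below the rim, z up and x along the nest's x; the axes turn with the plate.
- lower_c (a point): Centre of an identical loose plate (110 x 54 x 20 mm; x along its length, z through its thickness) that already lies on the rack's sloping deck, its low end at the backstop.
- nest: Fixed grey plastic block, 135 (x) x 74 (y) x 62 mm high with low feet at its sides; origin at the centre of its underside. Pocket: x = -59 to +60 mm, 58 mm wide, walls 8 mm thick, all up to the 62 mm rim but for a 40 mm wide, 16 mm deep notch in the -x end wall. Pocket floor: level, 40 mm above the bench, for x > 0; for x < 0 it falls away at 30 degrees, so the plate can rock about x = 0.
- nest_press (a point): Point fixed to the nest (its axes too) on the level plate's top at the notch end: nest x = -35, y = 0, 60 mm above the bench. Pressed down here 15 to 20 mm with a few N, the plate falls over by itself onto the 30 degree slope and stays there unheld.
- nest_grip (a point): Point fixed to the nest (nest x = +36, y = 0, 72 mm above the bench): the middle of the raised end once the plate is tipped. There the plate's 54 mm width (along y) stands clear of the rim, underside about 61 mm and top 84 mm above the bench; its end reaches 24 mm above the rim.
- rack_deck: Fixed sloping grey deck, 130 x 90 mm. Origin on its surface, middle of the low edge; x points up the 30 degree slope, y across, z out of the deck. The backstop, square to the deck, has its face at x = 0 and is 46 mm high (z). Lower plate: z = 0 to 20 mm; the cover plate goes on it, centre at about x = 55, y = 0, z = 30 mm. Plates may stick on the slope and not slide down unaided.
There are look-alikes about, which are no part of the job. What is shaped like the part that bears cover_c but purple or red is not meant. What is shaped like the nest but red is not meant.

How it is judged:
By the outcome, as a careful person would: the job done as asked, in the order asked, and still so for the second after the job is handed in, with the robot touching nothing.
It also fails if it takes over 45 s, if anything falls off the work surface, if the arm or the gripper's body presses on something with over 40 N, if the wrist force passes 120 N, or if a joint passes its speed limit or range.

## Robot

A 6-joint arm with a two-finger parallel gripper is mounted at the origin on a cart in front of the work surface, level with it; the furniture and walls round the work are solid. World frame = base frame: x ahead of the robot, y to its left, z up, the work surface at z = 0. Lengths are in mm, angles in rad, forces in N, time in s.
With the tool pointing down it reaches from about 350 to 950 mm from the base axis. Payload 17.4 kg.
Tool frame: the origin (TCP) lies midway between the tips of the shut fingers; the grasp point (between the pads) lies pinch_z behind it (pinch_z is the distance from the TCP to the grasp point, in mm); z points along the fingers, y is the line along which they close (so a half turn about z gives the same grasp; the last joint's range is limited). The gripper opens to 93 mm and grips with 3 to 60 N. Pads are 15 mm wide; open, the fingers measure 128 mm over their backs; the gripper's body (75 mm by 188 mm) begins 65 mm behind the grasp point.
Start: joints at [-1.334, 0.116, 1.442, -0, 1.584, -0.038], TCP at [183.155, -649.682, 218.646] pointing down, gripper open.
Joint ranges: [-2.83, 2.83], [-0.83, 2.19], [0.07, 2.5], [-1.14, 4.28], [0.01, 3], [-2.97, 2.97]. Speed limits (rad/s): [1.89, 1.89, 2.22, 3.14, 3.14, 3.14].

## Interface

Orientations are given as a rotation vector (axis times angle).
In Python, from station import * gives the robot as it stands.
- The arm moves only by the shell command python3 -m handwheel 'ROWS'. ROWS is JSON, a list of rows, each a list of 3 entries, a list of its own where there are three numbers: the opening, from 0 (shut) to 1 (fully open), then the shift along the tool's x, y, z in m, then the turn about the tool's z in rad. In form: [[jaw, [dx, dy, dz], roll], ...]. A call has 1 to 8 rows; each row shifts and turns the commanded pose from where the row before left it, along the tool's axes as they then stand; what a row does not reach is not made up. A row lasts 1/10 s, in which the tool goes at most 50 mm and 8.59 degrees, less where a joint would pass 70% of its speed; a pose out of reach is approached as far as the arm can. A call with a gripper value outside its range is refused whole. The fingers move at their own pace and stop on an object; the grip force is fixed at half the most. Time passes only in rows, so rows that do not move let the fingers close. It gives the time, the measured TCP pose, the force, the opening and the grip force at its end, in the units of the state.
- state(): the state, without advancing time (a new reading comes with each control period).
- capture(name): name is "scene" or "top" or "wrist"; returns a dict with "pixels" (400x640x3 uint8, red, green, blue), "K" (3x3 intrinsics, pixels), "k1" (the pictures are not rectified: a ray, as slopes to the right and down, at radius r is drawn at 1 + k1 r^2 times it, then the intrinsics apply), "rvec" (rotation vector, rad) and "tvec" (3), from world to camera coordinates, as OpenCV has them; the wrist camera has in their place "hand_eye" (4x4, takes a point from camera to tool coordinates, whose origin is the TCP and whose axes are the flange's). Camera axes: x right, y down, z forward; pixel columns grow to the right and rows downward; lengths in mm; the calibration is good to about 2 mm. A picture is of the moment at which its call begins: read the wrist's pose just before it. There is no depth.
- close_job(): hands the job in; it is judged then, once.
The state is a dict: "clock": time; "joints": joint angles; "dq": joint speeds; "effort": joint torques, N m; "eef_pos": TCP position; "tcp_rot": TCP orientation; "force": force on the tool from outside, world axes, zero at the start; "moment": the same for the moment, N m; "opening": finger opening in mm; "grasp_force": force on a finger pad.
Only numpy, scipy, OpenCV 4.12 (cv2) and the standard library are available. Lean on these libraries where they do the work, as an engineer would, in place of code of your own. Each camera call takes 0.05 s, during which the arm holds its last target. There are 200 camera calls.

## Working session

There is one attempt and no reset: what is moved stays moved. The work goes in short steps, Python scripts to look and compute and a shell command to move; the robot and the scene stay as the last step left them, time stands still between calls to the robot, and variables do not carry over. Pictures are saved under pics/ and viewed, at most 10 in all, crops included, and the job is handed in when it is done.

```bash
ls; mkdir -p pics
python3 - <<'E'
from station import *
import cv2,json
s=state();print({k:s[k] for k in s})
for n in("scene","top"):
    c=capture(n);cv2.imwrite(f"pics/{n}0.png",c["pixels"][:,:,::-1]);print(n,c["K"],c["k1"],c["rvec"],c["tvec"])
c=capture("wrist");print(c["hand_eye"],c["K"],c["k1"])
try: print(pinch_z)
except Exception as e: print(e)
import station;print(dir(station))
E
```

```text
pics
{'clock': 0.0, 'joints': array([-1.33377644e+00,  1.16453976e-01,  1.44227543e+00,  8.52104719e-06,
        1.58399281e+00, -3.77955444e-02]), 'dq': array([ 0.00067351,  0.00073913,  0.00030082,  0.00044887, -0.0010389 ,
        0.0002047 ]), 'effort': array([ 3.66321365e-04, -7.21271181e+01, -6.22604942e+01,  7.79943913e-02,
        2.38801364e-02, -1.23534192e-04]), 'eef_pos': array([ 183.12185232, -649.46803669,  217.92045172]), 'tcp_rot': array([-3.11086704e+00, -4.30168035e-01,  1.63074982e-04]), 'force': array([-0.13690175,  0.49362106,  0.3808617 ]), 'moment': array([-0.02796956, -0.01506821,  0.01826206]), 'grasp_force': 0.0, 'opening': 92.71152349268806}
scene [[456.5727883    0.         320.57277378]
 [  0.         456.5727883  192.64000956]
 [  0.           0.           1.        ]] -0.07309168139470819 [ 1.9706273  -0.58733093  0.32568182] [-481.05656786  162.44422244 1530.44744496]
top [[484.75307591   0.         318.10086534]
 [  0.         484.75307591 188.42818415]
 [  0.           0.           1.        ]] -0.03355803476458065 [ 2.12441326 -2.17183605  0.15210868] [-136.26134517  470.57060076 1640.54801306]
[[ 1.24978211e-03 -9.66218321e-01 -2.57721933e-01  7.20148682e+01]
 [ 9.99999028e-01  1.04809792e-03  9.19942970e-04  1.15315365e+00]
 [-6.18747928e-04 -2.57722832e-01  9.66218691e-01 -1.66221614e+02]
 [ 0.00000000e+00  0.00000000e+00  0.00000000e+00  1.00000000e+00]] [[275.32384657   0.         322.72467689]
 [  0.         275.32384657 196.56082559]
 [  0.           0.           1.        ]] -0.004376235024165963
18.8
['PlanningError', '__builtins__', '__cached__', '__doc__', '__file__', '__loader__', '__name__', '__package__', '__spec__', 'capture', 'close_job', 'pinch_z', 'state']
```

View pics/scene0.png

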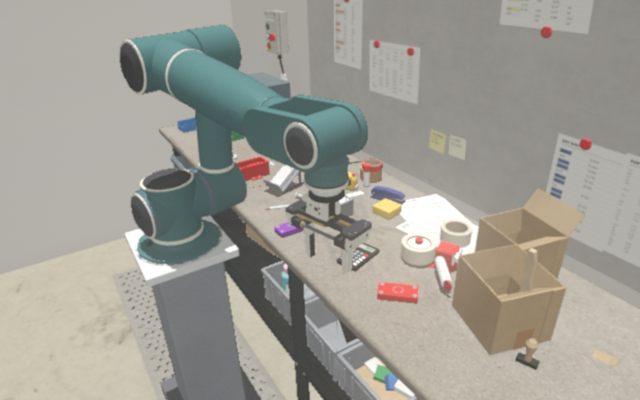

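View pics/top0.png

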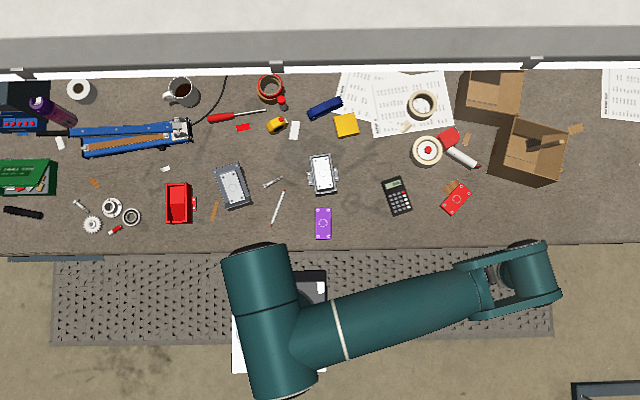

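The top view shows the grey nest with its plate at about (322,174) and the rack with the lower plate at about (232,187). The purple and red plates and the red nest are decoys. I'll enlarge that area.

```bash
cat > h.py <<'E'
import numpy as np,cv2
from scipy.spatial.transform import Rotation as R
from station import *
def cam(n,name=None):
    s=state();c=capture(n)
    if n=="wrist":
        T=np.eye(4);T[:3,:3]=R.from_rotvec(s["tcp_rot"]).as_matrix();T[:3,3]=s["eef_pos"]
        M=np.linalg.inv(T@c["hand_eye"])
    else:
        M=np.eye(4);M[:3,:3]=R.from_rotvec(c["rvec"]).as_matrix();M[:3,3]=c["tvec"]
    if name: cv2.imwrite(f"pics/{name}.png",c["pixels"][:,:,::-1])
    return c["pixels"],c["K"],np.array([c["k1"],0,0,0,0]),M
def unproj(C,uv,z):
    _,K,d,M=C
    p=cv2.undistortPoints(np.array(uv,float).reshape(-1,1,2),K,d)[:,0]
    r=np.c_[p,np.ones(len(p))]@M[:3,:3]; o=-M[:3,:3].T@M[:3,3]
    z=np.broadcast_to(z,len(p))
    return o+r*((z-o[2])/r[:,2])[:,None]
def proj(C,P):
    _,K,d,M=C
    return cv2.projectPoints(np.array(P,float),R.from_matrix(M[:3,:3]).as_rotvec(),M[:3,3],K,d)[0][:,0]
E
python3 - <<'E'
from h import *
C=cam("top")
print(unproj(C,[(322,174),(232,187)],50).round(),np.linalg.inv(C[3])[:3,3])
cv2.imwrite("pics/crop1.png",cv2.resize(C[0][145:215,205:345,::-1],None,fx=5.7,fy=5.7,interpolation=cv2.INTER_CUBIC))
E
```

```text
[[ 515. -161.   50.]
 [ 477.  148.   50.]] [ 231.89846405 -143.74259455 1690.25524597]
```

View pics/crop1.png

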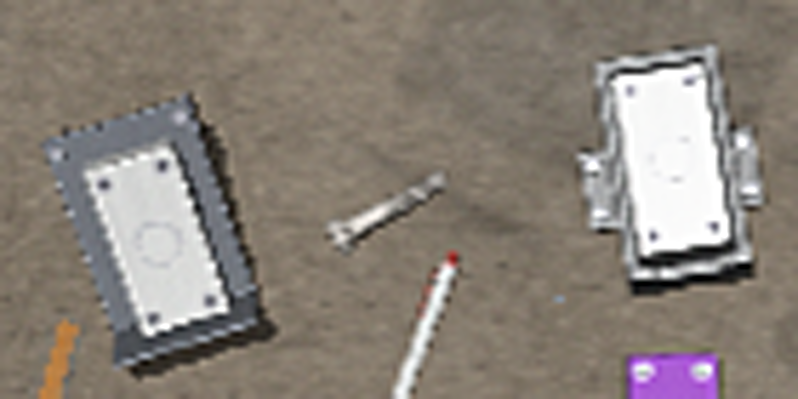

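```bash
python3 -m handwheel '[[1,[0.035,-0.029,0],0],[1,[0.035,-0.029,0],0],[1,[0.035,-0.029,0],0],[1,[0.035,-0.029,0],0],[1,[0.035,-0.029,0],0],[1,[0.035,-0.029,0],0],[1,[0.035,-0.029,0],0],[1,[0.035,-0.029,0],0]]'; python3 -m handwheel '[[1,[0.035,-0.029,0],0],[1,[0.035,-0.029,0],0],[1,[0.035,-0.029,0],0],[1,[0.035,-0.029,0],0],[1,[0.033,-0.029,0],0],[1,[0,0,0],0.118],[1,[0,0,0],0],[1,[0,0,0],0]]'
python3 - <<'E'
from h import *
s=state();print(s["eef_pos"],s["tcp_rot"],s["clock"])
C=cam("wrist","w1")
E
```

```text
clock: 1.0
eef_pos: [390.3, -348.7, 218.7]
tcp_rot: [3.112, 0.43, 0.0]
force: [0.7, -0.5, -0.0]
opening: 92.9
grasp_force: 0.0
clock: 1.8
eef_pos: [516.6, -164.2, 218.5]
tcp_rot: [3.132, 0.251, -0.0]
force: [0.4, -0.4, 1.0]
opening: 93.3
grasp_force: 0.0
[ 516.63889663 -164.1783936   218.53820996] [ 3.13151322e+00  2.50509401e-01 -3.83805251e-04] 1.8
```

View pics/w1.png

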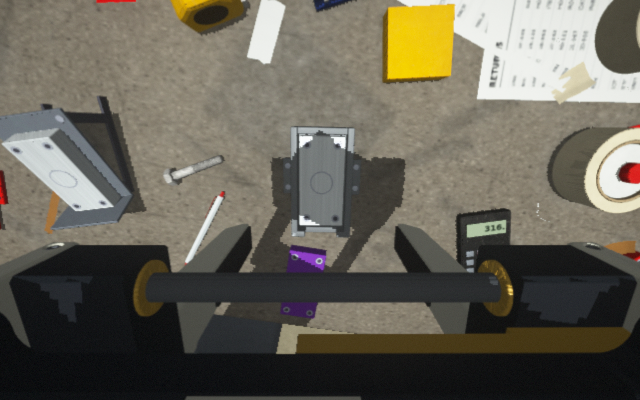

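The wrist view shows the nest centred near (322,181) and the rack at about (70,170). I need a zoom to find the notch.

Run:
```python
import cv2,numpy as np
i=cv2.imread("pics/w1.png")
a=cv2.resize(i[115:247,275:370],None,fx=4.4,fy=4.4,interpolation=cv2.INTER_CUBIC)
b=cv2.resize(i[90:235,0:140],None,fx=2.7,fy=4.0,interpolation=cv2.INTER_CUBIC)
b=b[:a.shape[0]]
a=cv2.convertScaleAbs(a,alpha=1.5,beta=10)
print(a.shape,b.shape);cv2.imwrite("pics/crop2.png",np.hstack([a,b]))
```

```text
(581, 418, 3) (580, 378, 3)Traceback (most recent call last):
  File "<stdin>", line 7, in <module>
    return _nx.concatenate(arrs, 1, dtype=dtype, casting=casting)
           ~~~~~~~~~~~~~~~^^^^^^^^^^^^^^^^^^^^^^^^^^^^^^^^^^^^^^^
ValueError: all the input array dimensions except for the concatenation axis must match exactly, but along dimension 0, the array at index 0 has size 581 and the array at index 1 has size 580
```

Run:
```python
import cv2,numpy as np
i=cv2.imread("pics/w1.png")
a=cv2.resize(i[115:247,275:370],(418,580),interpolation=cv2.INTER_CUBIC)
b=cv2.resize(i[90:235,0:140],(378,580),interpolation=cv2.INTER_CUBIC)
a=cv2.convertScaleAbs(a,alpha=1.5,beta=10)
cv2.imwrite("pics/crop3.png",np.hstack([a,b]))
```

```text
(no output)
```

View pics/crop3.png

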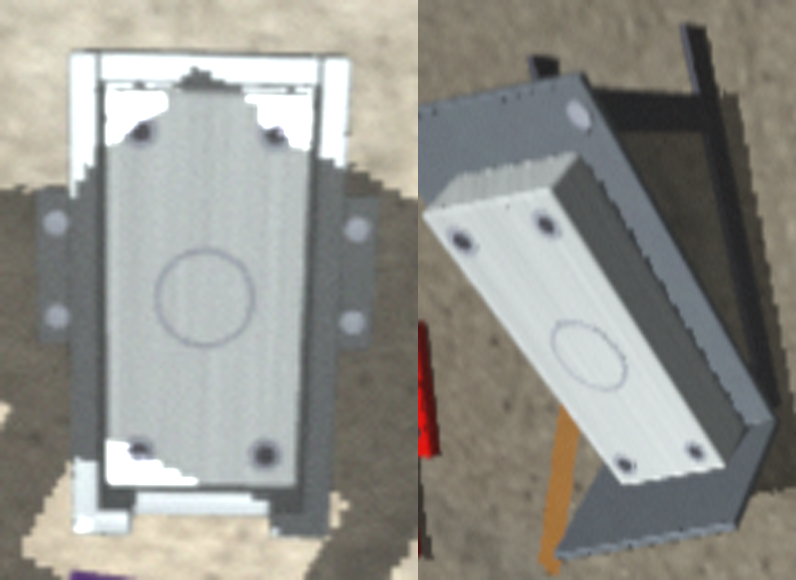

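Crop: the notch is at the bottom, toward the robot, so nest +x is about tool +x. The rack's backstop is also on the robot side.

Run:
```python
from h import *
C=cam("wrist")
uv=np.array([(70,53),(350,57),(331,530),(73,530)])/4.395+[275,115]
P=unproj(C,uv,62);print(P.round(1))
L=np.array([[67.5,37],[67.5,-37],[-67.5,-37],[-67.5,37]])
A=L;B=P[:,:2];c=B.mean(0);U,_,Vt=np.linalg.svd(A.T@(B-c));r=(Vt.T@U.T)
yaw=np.arctan2(r[1,0],r[0,0]);print(c,np.degrees(yaw),(B-c-A@r.T).round(1))
pl=np.array([(105,83),(313,88),(296,487),(106,484)])/4.395+[275,115]
Q=unproj(C,pl,60);print("plate",Q.mean(0),np.degrees(np.arctan2(*(Q[0]+Q[1]-Q[2]-Q[3])[1::-1])))
s=state();x=R.from_rotvec(s["tcp_rot"]).as_matrix();print("toolyaw",np.degrees(np.arctan2(x[1,0],x[0,0])))
for n,l in(("press",(-35,0)),("grip",(36,0))):
  w=c+r@l;d=np.r_[w,0]-s["eef_pos"];print(n,w,x.T@d)
```

```text
[[ 578.  -119.3   62. ]
 [ 588.5 -191.    62. ]
 [ 458.2 -210.5   62. ]
 [ 446.4 -137.4   62. ]]
[ 517.76790915 -164.55106492] 8.316275695434923 [[-1.3 -1.1]
 [-1.4  0.4]
 [ 1.9  0.4]
 [ 0.8  0.3]]
plate [ 520.21610246 -163.88747378   60.        ] 7.989927434164127
toolyaw 9.058805814129505
press [ 483.13594316 -169.61336987] [-33.73560288  -0.33088623 218.70483213]
grip [ 553.38935989 -159.34412268] [ 37.2584349    0.58921899 218.70730766]
```

```bash
python3 -m handwheel '[[0,[-0.034,0,0],0.015],[0,[0,0,0.04],0],[0,[0,0,0.04],0],[0,[0,0,0.03],0],[0,[0,0,0.02],0],[0,[0,0,0],0],[0,[0,0,0],0]]'
```

```text
clock: 2.6
eef_pos: [483.2, -169.8, 89.4]
tcp_rot: [3.134, 0.223, 0.0]
force: [0.5, 0.3, 0.2]
opening: 41.4
grasp_force: 0.0
```

```bash
python3 -m handwheel '[[0,[0,0,0.01],0],[0,[0,0,0.01],0],[0,[0,0,0.002],0],[0,[0,0,0],0],[0,[0,0,0],0],[0,[0,0,0],0],[0,[0,0,0],0]]'; python3 -m handwheel '[[0,[0,0,0.005],0],[0,[0,0,0.005],0],[0,[0,0,0.003],0],[0,[0,0,0],0]]'
```

```text
clock: 3.3
eef_pos: [483.4, -169.3, 67.0]
tcp_rot: [3.134, 0.223, 0.001]
force: [0.4, -0.7, 0.2]
opening: 0.4
grasp_force: 0.0
clock: 3.7
eef_pos: [483.0, -169.1, 52.9]
tcp_rot: [-3.133, -0.222, 0.001]
force: [0.1, 0.9, 0.1]
opening: 0.5
grasp_force: 0.0
```

```bash
python3 -m handwheel '[[0,[0,0,0.003],0],[0,[0,0,0.003],0],[0,[0,0,0.003],0],[0,[0,0,0.002],0],[0,[0,0,0],0]]'
```

```text
clock: 4.2
eef_pos: [484.5, -169.4, 47.8]
tcp_rot: [3.133, 0.223, 0.004]
force: [-26.7, 12.2, 60.9]
opening: 0.7
grasp_force: 32.6
```

```bash
python3 -m handwheel '[[0,[0,0,-0.02],0],[0,[0,0,-0.04],0],[0,[0,0,-0.04],0],[0,[0.03,0,-0.04],0],[0,[0,0,0],0]]'
python3 - <<'E'
from h import *
C=cam("wrist")
cv2.imwrite("pics/w2.png",cv2.resize(C[0][60:290,180:460,::-1],(730,600),interpolation=cv2.INTER_CUBIC))
E
```

```text
clock: 4.7
eef_pos: [516.4, -165.3, 188.4]
tcp_rot: [3.131, 0.223, 0.012]
force: [0.1, -0.6, -0.2]
opening: 0.3
grasp_force: 0.0
```

View pics/w2.png

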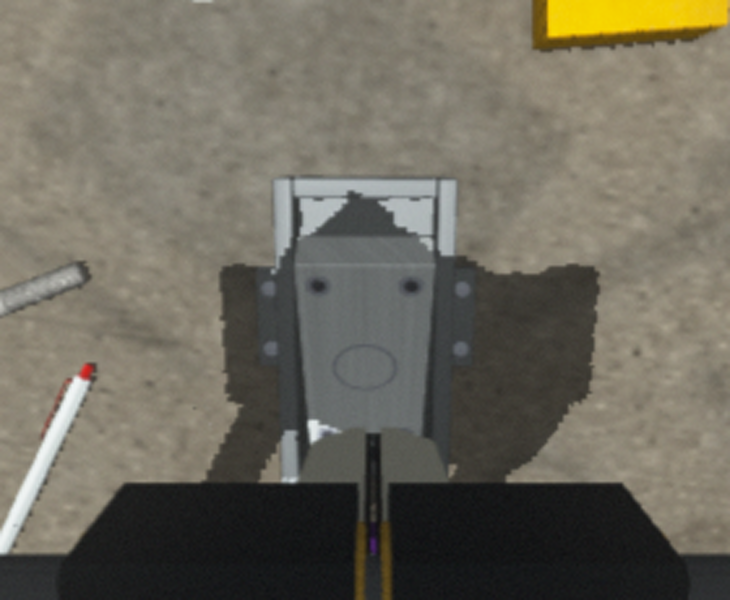

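The plate has tipped: its far end is raised, with the end face at rows 237–265 in the crop. I'll check where that end is.

Run:
```python
from h import *
C=cam("wrist");s=state()
f=lambda p:np.array(p)*[280/730,230/600]+[180,60]
a=np.array([518,-164.5]);y=np.radians(8.3);r=np.array([[np.cos(y),-np.sin(y)],[np.sin(y),np.cos(y)]])
for p,z in(([(297,265),(434,265)],86),([(297,237),(434,237)],69),([(273,179),(456,179)],62)):
  W=unproj(C,f(p),z);print(W.round(1),((W[:,:2]-a)@r).round(1))
x=R.from_rotvec(s["tcp_rot"]).as_matrix();print(x.round(3))
print("to grip",x.T@(np.r_[a+r@[37,0],65]-s["eef_pos"]),s["eef_pos"])
```

```text
[[ 547.2 -133.8   86. ]
 [ 554.4 -184.    86. ]] [[ 33.3  26.2]
 [ 33.3 -24.6]]
[[ 555.6 -131.1   69. ]
 [ 563.2 -184.    69. ]] [[ 42.   27.6]
 [ 41.9 -25.8]]
[[ 575.9 -118.6   62. ]
 [ 586.1 -189.5   62. ]] [[ 63.9  37.1]
 [ 63.8 -34.6]]
[[ 0.99   0.142  0.001]
 [ 0.142 -0.99  -0.   ]
 [ 0.001  0.    -1.   ]]
to grip [4.14995379e+01 7.93557310e-02 1.17960626e+02] [ 513.43162595 -164.93249561  182.93104508]
```

Run:
```python
from h import *
C=cam("wrist","w3");s=state();print(s["eef_pos"])
a=np.array([518,-164.5]);y=np.radians(8.3);r=np.array([[np.cos(y),-np.sin(y)],[np.sin(y),np.cos(y)]])
g=cv2.cvtColor(C[0],cv2.COLOR_RGB2GRAY).astype(float)
for yy in(-15,0,15):
  u,v=proj(C,[np.r_[a+r@[67.5,yy],62]])[0];u=int(round(u))
  p=g[100:185,u-3:u+4].mean(1);d=np.diff(p)
  print("exp rim",u,v)
  for i in np.where(abs(d)>9)[0]:
    W=[((unproj(C,[(u,101+i)],z)[0,:2]-a)@r)[0].round(1) for z in(62,69,86)]
    print(101+i,d[i].round(),W)
```

```text
[ 512.68362472 -164.8366482   181.73787466]
exp rim 336 123.3172051043104
124 -23.0 [np.float64(66.8), np.float64(66.8), np.float64(66.9)]
125 43.0 [np.float64(65.9), np.float64(65.9), np.float64(66.0)]
126 33.0 [np.float64(64.9), np.float64(64.9), np.float64(65.1)]
131 -20.0 [np.float64(60.0), np.float64(60.1), np.float64(60.6)]
132 -40.0 [np.float64(59.0), np.float64(59.2), np.float64(59.7)]
133 60.0 [np.float64(58.0), np.float64(58.2), np.float64(58.8)]
134 10.0 [np.float64(57.0), np.float64(57.2), np.float64(57.9)]
143 -13.0 [np.float64(48.0), np.float64(48.4), np.float64(49.6)]
144 -16.0 [np.float64(47.0), np.float64(47.5), np.float64(48.7)]
145 -10.0 [np.float64(45.9), np.float64(46.5), np.float64(47.7)]
146 -54.0 [np.float64(44.9), np.float64(45.5), np.float64(46.8)]
148 21.0 [np.float64(42.9), np.float64(43.5), np.float64(44.9)]
165 -14.0 [np.float64(25.3), np.float64(26.3), np.float64(28.8)]
166 -9.0 [np.float64(24.2), np.float64(25.3), np.float64(27.8)]
169 12.0 [np.float64(21.1), np.float64(22.2), np.float64(24.9)]
170 10.0 [np.float64(20.0), np.float64(21.2), np.float64(2
[... 914 characters left out ...]
 [np.float64(60.0), np.float64(60.2), np.float64(60.6)]
132 -25.0 [np.float64(59.0), np.float64(59.2), np.float64(59.7)]
133 53.0 [np.float64(58.0), np.float64(58.2), np.float64(58.8)]
134 12.0 [np.float64(57.0), np.float64(57.3), np.float64(57.9)]
138 -19.0 [np.float64(53.0), np.float64(53.4), np.float64(54.2)]
141 -33.0 [np.float64(50.0), np.float64(50.4), np.float64(51.5)]
142 -27.0 [np.float64(49.0), np.float64(49.5), np.float64(50.6)]
143 -21.0 [np.float64(48.0), np.float64(48.5), np.float64(49.6)]
147 19.0 [np.float64(44.0), np.float64(44.5), np.float64(45.9)]
148 12.0 [np.float64(42.9), np.float64(43.5), np.float64(45.0)]
158 12.0 [np.float64(32.6), np.float64(33.5), np.float64(35.6)]
```

```bash
python3 -m handwheel '[[0.9,[0.037,0,0],0],[0.9,[0,0,0],0],[0.9,[0,0,0],0],[0.9,[0,0,0.02],0],[0.9,[0,0,0.02],0],[0.9,[0,0,0.02],0],[0.9,[0,0,0.02],0],[0.9,[0,0,0.02],0]]';python3 -m handwheel '[[0.9,[0,0,0.01],0],[0.9,[0,0,0.005],0],[0.9,[0,0,0],0],[0.9,[0,0,0],0]]'
python3 - <<'E'
from h import *
s=state();a=np.array([518,-164.5]);y=np.radians(8.3);r=np.array([[np.cos(y),-np.sin(y)],[np.sin(y),np.cos(y)]])
for _ in range(3):
  s=state();print((s["eef_pos"][:2]-a)@r,s["eef_pos"][2],s["opening"])
E
```

```text
clock: 5.65
eef_pos: [548.3, -159.8, 81.3]
tcp_rot: [-3.134, -0.222, 0.001]
force: [-0.0, -0.1, -0.5]
opening: 59.9
grasp_force: 0.0
clock: 6.05
eef_pos: [549.8, -159.9, 68.5]
tcp_rot: [3.133, 0.222, 0.001]
force: [-0.5, 0.6, -0.3]
opening: 83.1
grasp_force: 0.0
[ 3.21575516e+01 -2.97118436e-02] 68.49972955910067 83.09138415044285
[ 3.21575516e+01 -2.97118436e-02] 68.49972955910067 83.09138415044285
[ 3.21575516e+01 -2.97118436e-02] 68.49972955910067 83.09138415044285
```

```bash
python3 -m handwheel '[[0.9,[0.001,0,0.004],0],[0,[0,0,0],0],[0,[0,0,0],0],[0,[0,0,0],0],[0,[0,0,0],0],[0,[0,0,0],0],[0,[0,0,0],0],[0,[0,0,0],0]]'
```

```text
clock: 6.85
eef_pos: [550.7, -159.5, 63.8]
tcp_rot: [-3.134, -0.223, -0.0]
force: [0.9, 2.4, 1.4]
opening: 53.8
grasp_force: 30.0
```

Gripped at 53.8 mm. Lift gently with a slight +x shift, then measure the rack.

```bash
python3 -m handwheel '[[0,[0.002,0,-0.004],0],[0,[0.002,0,-0.006],0],[0,[0,0,-0.015],0],[0,[0,0,-0.03],0],[0,[0,0,-0.04],0],[0,[0,0,-0.04],0],[0,[0,0,0],0],[0,[0,0,0],0]]'
python3 - <<'E'
from h import *
C=cam("wrist","w4");print(state()["eef_pos"],state()["opening"],state()["force"])
T=cam("top","t4");S=cam("scene","s4")
print(proj(C,[[500,140,60]]),proj(T,[[477,148,40]]),proj(S,[[477,148,40],[550,-160,200]]))
E
```

```text
clock: 7.65
eef_pos: [554.8, -159.1, 200.1]
tcp_rot: [3.133, 0.222, 0.003]
force: [-0.4, -1.1, -2.6]
opening: 53.6
grasp_force: 30.0
[ 554.35701527 -158.9893347   198.49909268] 53.3230932105156 [-0.30387864 -0.23794946 -2.9773691 ]
[[ 58.68254243 198.63135645]] [[232.5176109  187.28240253]] [[281.5365218  179.63304274]
 [339.13600342 163.61135064]]
```

View pics/w4.png

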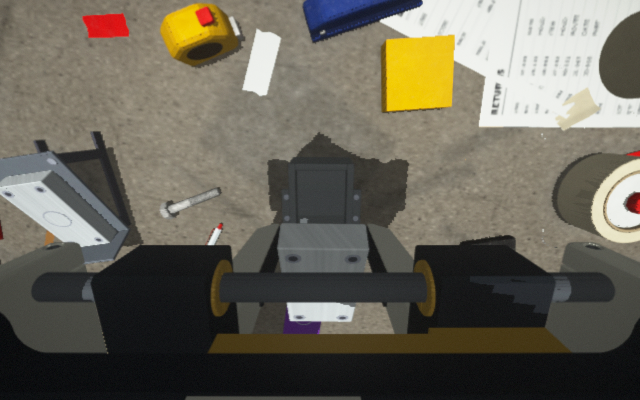

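The plate is held, hanging tilted toward the robot. I'll move toward the rack for a closer look.

```bash
python3 -m handwheel '[[0,[-0.003,-0.015,-0.015],0],[0,[-0.006,-0.025,-0.015],-0.03],[0,[-0.008,-0.035,0],-0.03],[0,[-0.008,-0.035,0],-0.03],[0,[-0.008,-0.035,0],-0.03],[0,[-0.008,-0.035,0],-0.03],[0,[-0.008,-0.035,0],-0.03],[0,[-0.008,-0.035,0],-0.03]]'
python3 - <<'E'
from h import *
s=state();x=R.from_rotvec(s["tcp_rot"]).as_matrix();print(np.degrees(np.arctan2(x[1,0],x[0,0])),x.T@(np.array([440,134,230])-s["eef_pos"]),s["opening"])
E
```

```text
clock: 8.6
eef_pos: [440.8, 72.5, 228.9]
tcp_rot: [-3.093, -0.552, 0.0]
force: [0.3, 0.8, -2.0]
opening: 54.0
grasp_force: 30.0
20.23055832173359 [ 20.50308134 -58.00376362  -1.10774602] 53.99018704741066
```

```bash
python3 -m handwheel '[[0,[0.007,-0.02,0],0],[0,[0.007,-0.02,0],0],[0,[0.006,-0.013,0],0],[0,[0,-0.005,0],0],[0,[0,0,0],0],[0,[0,0,0],0]]'
python3 - <<'E'
from h import *
import pickle
C=cam("wrist","w5");s=state();print(s["eef_pos"],s["tcp_rot"],s["clock"])
pickle.dump(C,open("C5.pkl","wb"))
cv2.imwrite("pics/w5c.png",cv2.resize(C[0][60:360,160:480,::-1],(640,600),interpolation=cv2.INTER_CUBIC))
E
```

```text
clock: 9.2
eef_pos: [441.0, 131.8, 228.6]
tcp_rot: [3.093, 0.549, -0.0]
force: [-0.1, 0.5, -1.6]
opening: 53.9
grasp_force: 30.0
[441.08952978 131.65998934 228.61353713] [ 3.09316192e+00  5.48634455e-01 -3.40320596e-04] 9.25
```

View pics/w5c.png

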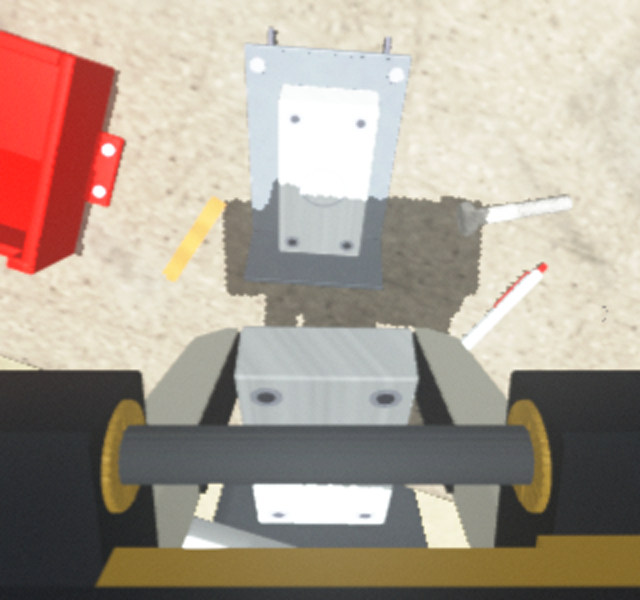

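The rack is clearly visible: deck far corners at (246,45) and (409,57), lower plate top at (281,86), (379,92), (359,255), (279,249), backstop top edge at (246,279)–(380,287). The held plate shows its end face at the front. I'll fit the rack pose and the held plate pose.

```bash
cat > fit.py <<'E'
from h import *
import pickle
from scipy.optimize import least_squares
C=pickle.load(open("C5.pkl","rb"))
f=lambda p:np.array(p,float)/2+[160,60]
def pose(x,y,z,yaw,pitch=np.pi/6): return R.from_euler('ZY',[yaw,-pitch]).as_matrix(),np.array([x,y,z])
uv=f([(246,45),(409,57),(281,86),(379,92),(359,255),(279,249),(246,279),(380,287)])
def pts(q):
    Rm,t=pose(*q[:4]);o,th,yw,sx=q[4:]
    c=np.array([[130,45,0],[130,-45,0]])
    pl=np.array([[55,27],[55,-27],[-55,-27],[-55,27]])@np.array([[np.cos(yw),np.sin(yw)],[-np.sin(yw),np.cos(yw)]])+[55+sx,o]
    L=np.r_[c,np.c_[pl,np.full(4,20)],[[-th,45,46],[-th,-45,46]]]
    return L@Rm.T+t
s=least_squares(lambda q:np.r_[(proj(C,pts(q))-uv).ravel(),(q[4:]-[0,4,0,0])/[2,2,.03,1.5]],[440,130,20,.35,0,4,0,0],x_scale=[10,10,10,.1,1,1,.1,1])
if __name__=="__main__":
    print(s.x.round(3),np.degrees(s.x[3]),"\n",s.fun.round(1))
    st=state();T=R.from_rotvec(st["tcp_rot"]).as_matrix()
    # held plate: free pitch, position in tool frame
    h=f([(238,376),(415,379),(240,328),(413,330),(387,523),(258,523)])
    def hp(q):
        L=np.array([[55,27,10],[55,-27,10],[55,27,-10],[55,-27,-10],[-55,-27,10],[-55,27,10]])
        Rm,t=pose(*q);return L@Rm.T+t
    g=least_squares(lambda q:(proj(C,hp(q))-h).ravel(),[405,118,205,.36,.5],x_scale=[10,10,10,.1,.1])
    print("held",g.x.round(3),np.degrees(g.x[3:]),"res",g.fun.round(1))
    print("centre in tool",T.T@(g.x[:3]-st["eef_pos"]),"toolyaw",np.degrees(np.arctan2(T[1,0],T[0,0])))
    Rm,t=pose(*s.x[:4]); goal=Rm@[55,0,30]+t
    print("goal centre",goal, "move in tool axes",T.T@(goal-g.x[:3]),"normal in tool",T.T@Rm[:,2],"upslope",T.T@Rm[:,0])
E
python3 fit.py
```

```text
[ 4.39095e+02  1.35837e+02  1.37050e+01  2.87000e-01 -2.16600e+00
  3.74300e+00 -0.00000e+00  4.42100e+00] 16.423957281603517 
 [-0.9 -0.9  1.3 -1.  -1.2  2.3  0.5  2.9  0.1 -2.5 -0.1 -2.1 -1.   0.
  1.3  0.4 -1.1 -0.1 -0.   2.9]
held [4.00588e+02 1.15824e+02 2.08840e+02 3.38000e-01 5.19000e-01] [19.34863191 29.73025001] res [-1.3  0.9  1.   0.6  1.5 -1.1 -1.4 -0.9 -1.4  0.6  1.5 -0.1]
centre in tool [-43.47245249   0.93839457  19.78374041] toolyaw 20.115907396891245
goal centre [470.3946989  145.06372663  67.1856141 ] move in tool axes [ 75.63850739  -3.46386317 141.63619133] normal in tool [-0.49917004 -0.03209938 -0.86590929] upslope [ 0.86410817  0.05582104 -0.50020104]
```

The lower plate's far end face is visible too, so the far edge I read is its bottom edge. I'll correct the model.

```bash
sed -i 's/o,th,yw,sx=q\[4:\]/o,th,yw,sx,d=q[4:]/; s/\[130,45,0\],\[130,-45,0\]/[130,45,-d],[130,-45,-d]/; s/np.full(4,20)/[0,0,20,20]/; s/\[0,4,0,0\])\/\[2,2,.03,1.5\]/[0,4,0,0,5])\/[2,2,.03,1.5,3]/; s/.35,0,4,0,0\]/.35,0,4,0,0,5]/; s/1,1,.1,1\])/1,1,.1,1,1])/' fit.py; python3 fit.py
```

```text
[ 4.37434e+02  1.35390e+02  7.14200e+00  2.86000e-01 -2.24700e+00
  3.79700e+00 -1.00000e-03  6.70000e-02  4.11900e+00] 16.413373634537685 
 [ 0.4  0.1 -0.1 -0.2  0.9 -0.4 -1.2 -0.1 -0.6  0.   0.3  0.5 -0.3 -0.
  0.7  0.3 -1.1 -0.1 -0.   0.  -0.3]
held [4.00588e+02 1.15824e+02 2.08840e+02 3.38000e-01 5.19000e-01] [19.34863191 29.73025001] res [-1.3  0.9  1.   0.6  1.5 -1.1 -1.4 -0.9 -1.4  0.6  1.5 -0.1]
centre in tool [-43.47245249   0.93839457  19.78374041] toolyaw 20.115907396891245
goal centre [468.73608087 144.61041108  60.62311697] move in tool axes [ 73.92673664  -3.60936569 148.19908301] normal in tool [-0.49916408 -0.03219155 -0.8659093 ] upslope [ 0.86409785  0.05598068 -0.50020102]
```

```bash
python3 -m handwheel '[[0,[0,0,0],0.065],[0,[0,0,0],0]]'
cat > tgt.py <<'E'
from fit import *
import sys
Rm,t=pose(*s.x[:4]);st=state();T=R.from_rotvec(st["tcp_rot"]).as_matrix()
cen=st["eef_pos"]+T@[-42.7,0.4,19]
print("deck coords of held centre",(Rm.T@(cen-t)).round(1),"yaw err deg",np.degrees(np.arctan2(T[1,0],T[0,0])-s.x[3]).round(2),st["force"].round(1),st["opening"])
for g in ([61,-1,40],[61,-1,33],[61,-1,30],[55,-1,30]): print(g,(T.T@(Rm@g+t-cen)).round(1))
E
python3 tgt.py
```

```text
clock: 9.45
eef_pos: [441.2, 131.6, 228.7]
tcp_rot: [3.11, 0.445, -0.0]
force: [0.4, -1.1, -1.9]
opening: 53.8
grasp_force: 30.0
deck coords of held centre [ 66.5  -5.  195.5] yaw err deg -0.11 [ 0.4 -1.1 -1.9] 53.84543012087847
[61, -1, 40] [ 73.   -4.1 137.4]
[61, -1, 33] [ 76.5  -4.1 143.4]
[61, -1, 30] [ 78.   -4.1 146. ]
[55, -1, 30] [ 72.8  -4.1 149. ]
```

```bash
python3 -m handwheel '[[0,[0.025,-0.002,0],0],[0,[0.03,-0.002,0],0],[0,[0.018,0,0.02],0],[0,[0,0,0.04],0],[0,[0,0,0.04],0],[0,[0,0,0.025],0],[0,[0,0,0.012],0],[0,[0,0,0],0]]';python3 -m handwheel '[[0,[0,0,0],0],[0,[0,0,0],0]]'; python3 tgt.py
```

```text
clock: 10.25
eef_pos: [509.5, 156.3, 90.6]
tcp_rot: [3.109, 0.45, -0.003]
force: [0.1, -0.3, -1.9]
opening: 53.9
grasp_force: 30.0
clock: 10.45
eef_pos: [510.8, 156.9, 93.5]
tcp_rot: [-3.109, -0.449, -0.004]
force: [-0.1, -0.3, -1.7]
opening: 53.8
grasp_force: 30.0
deck coords of held centre [62.9 -0.5 41.3] yaw err deg 0.03 [-0.1 -0.3 -1.7] 53.75234582900783
[61, -1, 40] [-0.9  0.5  2.1]
[61, -1, 33] [2.5 0.5 8.2]
[61, -1, 30] [ 4.   0.5 10.8]
[55, -1, 30] [-1.2  0.5 13.7]
```

```bash
python3 -m handwheel '[[0,[0.0015,0,0.0026],0],[0,[0.0015,0,0.0026],0],[0,[0.001,0,0.0017],0],[0,[0,0,0],0]]'; python3 tgt.py|head -1;python3 -m handwheel '[[0,[0.0005,0,0.0009],0],[0,[0.0005,0,0.0009],0],[0,[0,0,0],0]]'; python3 tgt.py|head -1
```

```text
clock: 10.85
eef_pos: [513.7, 157.9, 86.9]
tcp_rot: [3.109, 0.449, -0.0]
force: [-15.8, -4.3, 23.5]
opening: 53.9
grasp_force: 30.0
deck coords of held centre [62.3 -0.4 34.2] yaw err deg 0.02 [-15.8  -4.3  23.5] 53.90621997381336
clock: 11.15
eef_pos: [515.0, 158.2, 86.2]
tcp_rot: [-3.109, -0.449, -0.001]
force: [-19.2, -6.3, 33.7]
opening: 53.7
grasp_force: 30.0
deck coords of held centre [63.1 -0.4 32.9] yaw err deg 0.02 [-19.2  -6.3  33.7] 53.686396616287844
```

```bash
python3 -m handwheel '[[0,[-0.0012,0,-0.002],0],[0,[0,0,0],0]]'; python3 -m handwheel '[[0,[-0.0017,0,0.001],0],[0,[-0.0017,0,0.001],0],[0,[-0.0017,0,0.001],0],[0,[0,0,0],0]]'; python3 tgt.py|head -1
```

```text
clock: 11.35
eef_pos: [514.1, 157.9, 85.9]
tcp_rot: [3.109, 0.449, 0.002]
force: [-4.0, -2.6, 11.5]
opening: 53.8
grasp_force: 30.0
clock: 11.75
eef_pos: [510.3, 156.7, 83.6]
tcp_rot: [-3.109, -0.449, -0.007]
force: [4.4, -0.4, 10.5]
opening: 53.6
grasp_force: 30.0
deck coords of held centre [57.5 -0.6 33. ] yaw err deg 0.02 [ 4.4 -0.4 10.5] 53.646101115233336
```

```bash
python3 -m handwheel '[[0,[-0.0017,0,0.001],0],[0,[0,0,0],0]]'; python3 tgt.py|head -1
```

```text
clock: 11.95
eef_pos: [510.2, 156.7, 83.6]
tcp_rot: [-3.108, -0.449, -0.014]
force: [15.4, 4.9, 10.9]
opening: 53.4
grasp_force: 30.0
deck coords of held centre [57.4 -0.6 32.8] yaw err deg 0.03 [15.4  4.9 10.9] 53.39225292977118
```

```bash
python3 -m handwheel '[[0,[-0.0008,0,0.0005],0],[0,[0,0,0],0]]'; python3 tgt.py|head -1
python3 - <<'E'
from h import *
import pickle
C=cam("wrist","w6");S=cam("scene");pickle.dump(C,open("C6.pkl","wb"))
b=S[0][145:215,250:325,::-1]
a=C[0][150:360,180:460,::-1]
cv2.imwrite("pics/w6c.png",np.hstack([cv2.resize(a,(480,360),interpolation=cv2.INTER_CUBIC),cv2.resize(b,(320,360),interpolation=cv2.INTER_CUBIC)]))
E
```

```text
clock: 12.15
eef_pos: [510.2, 156.8, 83.7]
tcp_rot: [-3.108, -0.449, -0.017]
force: [20.3, 6.1, 12.2]
opening: 53.8
grasp_force: 30.0
deck coords of held centre [57.4 -0.5 32.7] yaw err deg 0.03 [20.3  6.1 12.2] 53.807042913481936
```

View pics/w6c.png

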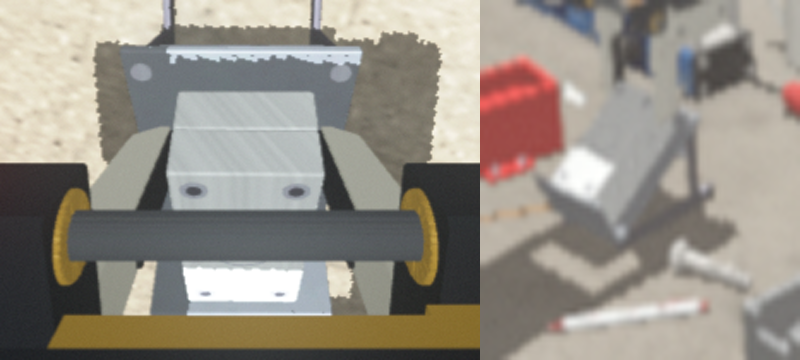

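The view shows the upper plate stacked on the lower, with flush end faces (rows 92–128 and 128–172) and its low end at the backstop strip (row about 305). I'll ease the push and release.

```bash
python3 -m handwheel '[[0,[0.0017,0,-0.001],0],[0,[0,0,0],0]]';python3 -m handwheel '[[0.2,[0,0,0],0],[0.4,[0,0,0],0],[0.6,[0,0,0],0],[0.8,[0,0,0],0],[0.85,[0,0,0],0],[0.85,[0,0,0],0],[0.85,[0,0,0],0],[0.85,[0,0,0],0]]'; python3 -m handwheel '[[0.85,[0,0,-0.01],0],[0.85,[0,0,-0.03],0],[0.85,[0,0,-0.04],0],[0.85,[0,0,-0.04],0],[0.85,[-0.04,0,-0.03],0],[0.85,[-0.035,0,0],0],[0.85,[0,0,0],0],[0.85,[0,0,0],0]]'
python3 - <<'E'
from h import *
C=cam("wrist")
cv2.imwrite("pics/w7c.png",cv2.resize(C[0][50:260,180:460,::-1],(800,600),interpolation=cv2.INTER_CUBIC))
E
```

```text
clock: 12.45
eef_pos: [510.3, 156.8, 83.6]
tcp_rot: [-3.109, -0.449, -0.01]
force: [9.9, 2.1, 12.2]
opening: 53.6
grasp_force: 30.0
clock: 13.25
eef_pos: [507.9, 156.2, 81.3]
tcp_rot: [-3.109, -0.449, 0.0]
force: [-0.5, -1.0, -0.1]
opening: 79.0
grasp_force: 0.0
clock: 14.05
eef_pos: [435.9, 134.9, 232.5]
tcp_rot: [-3.109, -0.449, -0.003]
force: [-0.1, 1.1, -1.0]
opening: 79.1
grasp_force: 0.0
```

View pics/w7c.png

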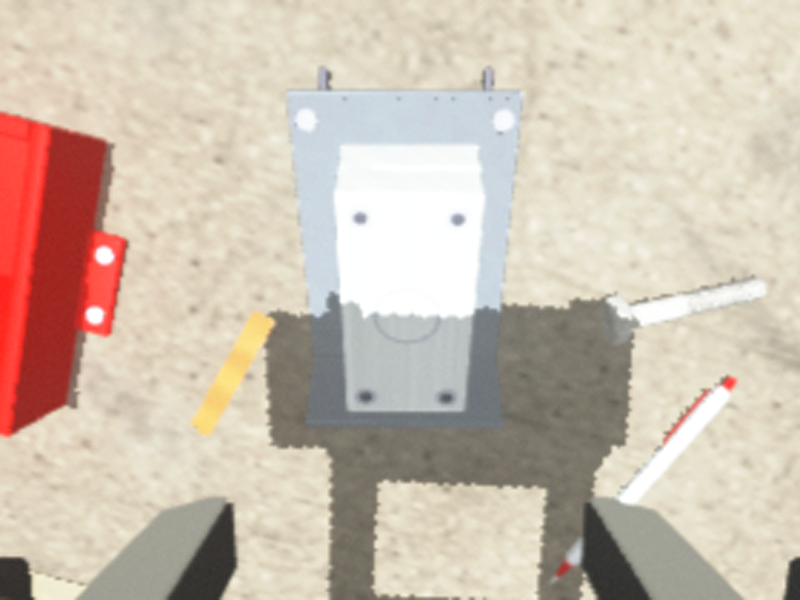

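Released: the plate sits square on the lower one, its low edge at row 411 just inside the backstop edge at row 425. One quick numeric check of the gap.

Run:
```python
from fit import *
Rm,t=pose(*s.x[:4]);D=cam("wrist")
g=lambda P:((proj(D,np.array(P,float)@Rm.T+t)-[180,50])*[800/280,600/210]).round(1)
print(g([[0,0,40],[2,0,40],[5,0,40],[-3.8,45,46],[-3.8,-45,46],[130,45,-4],[130,-45,-4],[110,25,0]]),state()["force"])
```

```text
[[404.5 410.2]
 [404.5 407.1]
 [404.5 402.4]
 [307.8 424.9]
 [501.1 425.1]
 [289.3  93.1]
 [519.6  93.5]
 [342.7 146.6]] [-0.26850541 -0.09035707  0.38990437]
```

The low edge shows at row 411, against a predicted 410.2 for contact with the backstop, so the plate is seated. Handing in.

```bash
python3 -c "
from station import *
print(close_job())"
```

```text
the job is handed in; nothing more can be done
None
```

I handed the job in at about 14 s: the plate was rocked, lifted out by its raised end and laid on the lower plate, square with the rack and against the backstop, and both plates are released and at rest. While rocking it I pressed further than needed and the wrist force reached about 61 N through the fingertips (limit 120 N).

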